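Set out the bead-making station

ROBOT

A 7-joint arm with a two-finger parallel gripper is mounted at the origin on the work surface. World frame = base frame: x ahead of the robot, y to its left, z up, the work surface at z = 0. Lengths are in m, angles in rad, forces in N, time in s.
With the tool pointing down it reaches from about 0.4 to 0.85 m from the base axis. Payload 10.4 kg.
Tool frame: the origin (TCP) lies between the finger pads; the fingertips stand 22 mm ahead of it and the grasp point (between the pads) lies 3 mm ahead of it; z points along the fingers, y is the line along which they close (so a half turn about z gives the same grasp; the last joint's range is limited). The gripper opens to 85 mm and grips with 20 to 120 N. Pads are 22 mm wide; open, the fingers measure 114 mm over their backs; the gripper's body (76 mm by 85 mm) begins 54 mm behind the grasp point. The pads swing forward as they close: fully open they stand 13 mm farther back than shut.
Start: joints at [1.326, 0.332, -0.065, 1.46, 0.022, 1.35, -0.088], TCP at [0.138, -0.61, 0.253] pointing down, gripper open.
Joint ranges: [-2.6, 2.6], [-0.5, 2.12], [-1.47, 1.34], [0.16, 2.42], [-1.27, 4.41], [0.06, 2.06], [-2.6, 2.6]. Speed limits (rad/s): [2.22, 2.22, 2.79, 2.79, 3.14, 3.14, 3.14].

INTERFACE

Orientations are given as a unit quaternion [x, y, z, w].
In Python, from workcell import manip, camera, ticket, boxes_of, outline_of gives the robot as it stands.
- The arm moves only by the tool carry_out, never from a script. Its argument "deltas" is a list of rows, each a list of 5 numbers: the shift along the tool's x, y, z as a fraction of full scale, then the turn about the tool's z as a fraction of full scale, then the opening, from -1 (shut) to 1 (fully open), so that 0 is half open. In form: [[tx, ty, tz, spin, gripper], ...]. A call has 1 to 20 rows; each row is the pose to reach, as a shift and turn from the pose commanded when the call began, along the tool's axes at that moment; what a row does not reach only later rows make up. Full scale, the value 1, is 150 mm for a shift and 30 degrees for a turn. A row lasts 1/8 s, in which the tool goes at most 62.5 mm and 10.7 degrees, less where a joint would pass 70% of its speed; a pose out of reach is approached as far as the arm can. A call with a number of a shift or a turn outside -1 to 1 is refused whole. A call with a gripper value outside its range is refused whole. The fingers move at their own pace and stop on an object; "force" is the grip in N (left out, the last holds). Time passes only in rows, so rows that repeat a pose let the fingers close. It gives the time, the measured TCP pose, the force, the opening and the grip force at its end, in the units of the state.
- manip.get_obs(): the state, without advancing time (a new reading comes with each control period).
- camera(name): name is "scene" or "side" or "wrist"; returns a dict with "img" (420x560x3 uint8, red, green, blue), "depth" (420x560 float32, m along the optical axis (not along the pixel's ray), 0 where there is no reading), "vertical_fov" (degrees; the focal length in pixels is half the picture's height over the tangent of half this angle, whatever the lens; pixels are square), "cx", "cy" (the principal point, pixels), "R" (3x3) and "t" (3): a world point X has camera coordinates R X + t. Camera axes: x right, y down, z forward; pixel columns grow to the right and rows downward; lengths in m; the calibration is good to about 2 mm. A picture is of the moment at which its call begins.
- ticket.hand_in(): hands the job in; it is judged then, once.
Trained networks look in a picture, given as the dict that the camera call returned (one of the last four; its "shot" number tells which), for a name from the list of things; names that differ only in an ending like _2 or _b are one class to them, and where a whole thing is asked for, a point or a joint stands for the part that bears it (a point fixed in the world has none). Each returns a list of dicts, best first, with "conf" (0 to 1); they miss things now and then, are a little off and sometimes report something else, mostly with a low value. They report only what shows in the picture. A call takes as long as a camera call. They do not tell look-alikes from the thing itself.
- boxes_of(query, picture): "position" ([x, y, z] in m, in world coordinates, good to about 4 mm: the middle of the surface that is visible of it).
- outline_of(query, picture): "region" (420x560 bool, what is visible of it).
The state is a dict: "clock": time; "joint_pos": joint angles; "joint_velocities": joint speeds; "tau": joint torques, N m; "position": TCP position; "ee_rot": TCP orientation; "ft_force": force on the tool from outside, world axes, zero at the start; "torque": the same for the moment, N m; "grip_width": opening from 0.0 (shut) to 1.0 (fully open); "grasp_force": force on a finger pad.
Only numpy, scipy, OpenCV 4.12 (cv2) and the standard library are available. Lean on these libraries where they do the work, as an engineer would, in place of code of your own. Each camera call takes 0.05 s, during which the arm holds its last target. There are 200 camera calls.

TASK

Set out the glass-bead bench around the pale fire tile: stand the brass press base in the middle of the tile and put the press top on it, grip up, edge to edge with the base; lay the black graphite pad midway between the tile and the torch, and stand the blue water cup upright midway between the tile and the rod rest, each in line with its two neighbours. Stand the glass jar upright straight behind the tile, on the side away from the robot and on the tile's centre line, leaving about 30 mm clear between tile and jar.

Things in the scene. Friction and masses are not known exactly. Their poses are not given: they have to be found in the camera images.
- tile: Pale square fire tile, 100 x 100 mm, 20 mm thick, fixed on the table between torch and rod rest. Origin at the centre of its underside (z = 0), top at 20 mm; x points away from the robot (turned up to 7 degrees), y to the left. The torch and the rod rest stand centred on its y axis, 235 mm either side of its centre; which is on which side changes.
- torch: Bench torch, fixed: red base plate 100 x 100 x 8 mm with a 24 mm square post in its middle and, along x, a level dark barrel of 28 mm diameter, its axis 95 mm up, from 20 mm before to 70 mm beyond the post's centre (109 mm high in all). Origin at the centre of the plate's underside; axes parallel to the tile's.
- rod_rest: Steel rod rest, fixed: base plate 100 x 100 x 6 mm with two combs holding five thin glass rods along x (158 mm long in all, centred within 5 mm; 54 mm high). Origin at the centre of the plate's underside; axes parallel to the tile's.
- press_base: Lower half of a bead press: loose brass block 64 (x) x 44 (y) x 22 mm with two grooves along its top, about 380 g. Origin at the centre of its underside, z up.
- press_top: Upper half of the bead press: loose brass plate 64 (x) x 44 (y) x 12 mm, about 300 g, carrying a flat-sided wooden grip on its middle, 40 (x) x 22 (y) mm, from 18 to 48 mm above the underside. Origin at the centre of its underside, z up.
- pad: Graphite pad: loose plain black slab 60 (x) x 40 (y) x 18 mm, about 90 g. Origin at the centre of its underside, z up.
- jar: Small closed glass jar with a metal lid, loose, 44 mm in diameter, 60 mm high, about 110 g. Origin at the centre of its underside, z up.
- cup: Blue ceramic water cup, empty, open at the top, loose, 62 mm in diameter at the rim and narrower at the foot, 60 mm high, wall 4 mm, about 150 g. Origin at the centre of its underside, z up.
Mind the look-alikes: they are no part of the job. Of the things like the jar, leave any that is red; of the rest the larger one is meant. Leave any pink look-alike of the press_top alone.

How it is judged:
At the end, for the whole second after the job is handed in: Press base flat on the tile, centred to 12 mm; top on the base to 8 mm and 0.2 rad; pad flat midway tile-torch and cup upright midway tile-rod rest, to 15 mm; jar upright behind the tile, 85 to 119 mm between centres, to 15 mm sideways (all along tile axes); all at rest (x of press_base in the frame of tile between -0.012 and 0.012 m and y of press_base in the frame of tile between -0.012 and 0.012 m and z of press_base in the frame of tile between 0.017 and 0.023 m and angle between each of press_base, press_top, pad, cup, jar's own z axis and vertical below 0.08 rad and x of press_top in the frame of press_base between -0.008 and 0.008 m and y of press_top in the frame of press_base between -0.008 and 0.008 m and z of press_top in the frame of press_base between 0.019 and 0.025 m and angle between the x axis of press_top and the x axis of press_base, either way round below 0.2 rad and x of pad in the frame of tile between -0.015 and 0.015 m and horizontal distance between pad and tile between 0.1025 and 0.1335 m and horizontal distance between pad and torch below 0.1335 m and height (world z) of each of pad, cup, jar below 0.004 m and x of cup in the frame of tile between -0.015 and 0.015 m and horizontal distance between cup and tile between 0.1025 and 0.1335 m and horizontal distance between cup and rod_rest below 0.1335 m and x of jar in the frame of tile between 0.085 and 0.119 m and y of jar in the frame of tile between -0.015 and 0.015 m and linear speed of each of press_base, press_top, pad, jar, cup below 0.01 m/s); the robot touches nothing.
It also fails if it takes over 136 s, if anything falls off the work surface, if the arm or the gripper's body presses on something with over 40 N, if the wrist force passes 120 N, or if a joint passes its speed limit or range.

## Working session

There is one attempt and no reset: what is moved stays moved. The work goes in short steps, Python scripts to look and compute and a tool call to move; the robot and the scene stay as the last step left them, time stands still between calls to the robot, and variables do not carry over. Pictures are saved under pics/ and viewed, at most 14 in all, crops included, and the job is handed in when it is done.

Besides the shell and the picture viewer there is one more tool, called after ">>>" as name(argument=value, ...), one argument or row to a line, values as JSON. carry_out: Moves the arm, as the interface text tells. Its arguments: {"type":"object","properties":{"deltas":{"type":"array","items":{"type":"array","items":{"type":"number"}}},"force":{"type":"number"}},"required":["deltas"]}

```bash
mkdir -p pics; cat > h.py <<'E'
import numpy as np, cv2
from workcell import manip, camera, ticket, boxes_of, outline_of
def cloud(p):
    f=p["img"].shape[0]/2/np.tan(np.radians(p["vertical_fov"])/2)
    v,u=np.mgrid[:420,:560]; d=p["depth"]
    c=np.stack([(u-p["cx"])*d/f,(v-p["cy"])*d/f,d],-1)
    return (c-p["t"])@p["R"]   # R^T (c-t)
def proj(p,X):
    f=p["img"].shape[0]/2/np.tan(np.radians(p["vertical_fov"])/2)
    c=p["R"]@np.asarray(X)+p["t"]; return c[:2]/c[2]*f+[p["cx"],p["cy"]]
def save(p,n): cv2.imwrite("pics/"+n,p["img"][...,::-1])
N=["tile","torch","rod_rest","press_base","press_top","pad","jar","cup"]
E
python3 - <<'E'
from h import *
o=manip.get_obs();print(o["clock"],o["position"],o["ee_rot"],o["grip_width"])
for c in ["scene","side"]:
    p=camera(c);save(p,c+"0.png")
    C=cloud(p)
    for n in N:
        for b in boxes_of(n,p)[:4]:
            if b["conf"]>.2: print(c,n,round(b["conf"],2),np.round(b["position"],3),np.round(proj(p,b["position"])))
E
```

```text
0.0 [ 0.13736968 -0.60937775  0.25250307] [ 9.93860845e-01  1.10635084e-01 -1.14737024e-04 -6.96685592e-04] 1.0010852884365438
scene tile 0.74 [0.598 0.018 0.019] [321. 253.]
scene torch 0.67 [ 0.624 -0.222  0.015] [242. 332.]
scene rod_rest 0.75 [0.579 0.247 0.048] [384. 189.]
scene press_base 0.93 [0.439 0.356 0.027] [368. 147.]
scene press_base 0.69 [0.58  0.248 0.05 ] [385. 189.]
scene press_top 0.98 [ 0.458 -0.349  0.015] [141. 312.]
scene press_top 0.84 [ 0.573 -0.359  0.016] [166. 358.]
scene press_top 0.72 [ 0.344 -0.375  0.013] [103. 281.]
scene pad 0.64 [0.441 0.196 0.019] [327. 177.]
scene pad 0.56 [0.578 0.244 0.047] [383. 190.]
scene jar 0.97 [ 0.444 -0.188  0.054] [201. 251.]
scene jar 0.85 [ 0.449 -0.097  0.045] [238. 233.]
scene jar 0.79 [ 0.354 -0.178  0.035] [184. 229.]
scene cup 0.61 [0.438 0.027 0.042] [277. 203.]
scene cup 0.34 [ 0.623 -0.221  0.011] [242. 332.]
side tile 0.63 [ 0.443 -0.344  0.013] [321. 146.]
side tile 0.58 [0.59  0.037 0.021] [236. 226.]
side torch 0.74 [ 0.61  -0.201  0.009] [252. 168.]
side rod_rest 0.8 [0.576 0.275 0.047] [206. 311.]
side press_base 0.65 [0.434 0.36  0.02 ] [281. 384.]
side press_top 0.88 [ 0.445 -0.344  0.01 ] [320. 146.]
side press_top 0.8 [ 0.558 -0.351  0.013] [281. 140.]
side press_top 0.74 [ 0.33  -0.374  0.013] [360. 145.]
side pad 0.57 [0.435 0.205 0.017] [295. 301.]
side jar 0.74 [ 0.435 -0.074  0.038] [313. 197.]
side jar 0.73 [ 0.432 -0.172  0.046] [319. 170.]
side jar 0.7 [ 0.349 -0.171  0.03 ] [352. 180.]
side cup 0.58 [0.441 0.041 0.048] [305. 227.]
```

View pics/scene0.png

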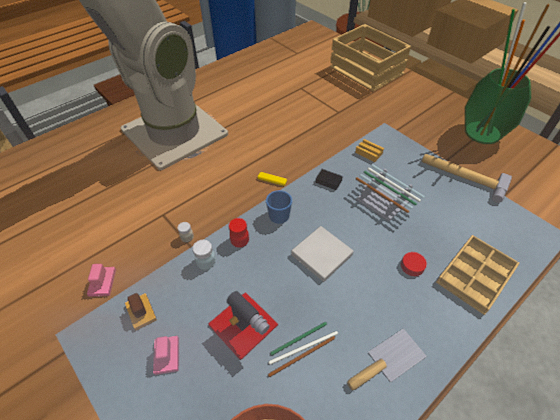

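View pics/side0.png

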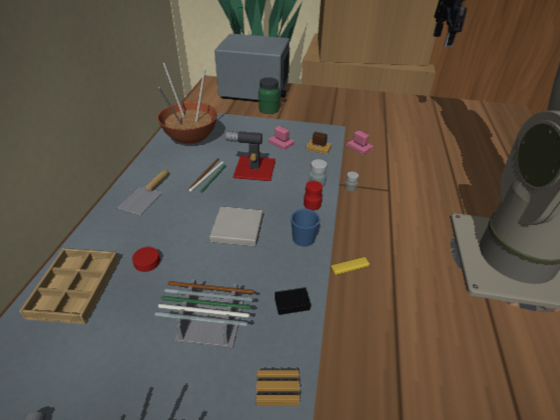

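Scene view: the jar-like things are the clear large one at (204,254), the red one at (238,232) and the small clear one at (185,231). The large clear one is meant: it isn't red, and it's the bigger of the other two. The press tops are the brass and wood one at (141,310), which is meant, and pink ones at (100,280) and (165,355), which stay. The base is at (370,150), pad at (329,179), cup at (279,207), tile at (322,252), torch at (243,325) and rod rest at (388,190). One crop will confirm this, along with the pose measurement.

```bash
cat >> h.py <<'E'
def pts(p,n,near,r=.07):
    C=cloud(p);best=None
    for o in outline_of(n,p):
        m=o["region"]&(p["depth"]>0)
        if m.sum()<20: continue
        P=C[m]; c=np.median(P[:,:2],0); d=np.hypot(*(c-near))
        if d<r and (best is None or d<best[0]): best=(d,P,o["conf"])
    return None if best is None else best[1]
def rect(P,zlo,zhi):
    Q=P[(P[:,2]>zlo)&(P[:,2]<zhi)]
    (c,s,a)=cv2.minAreaRect((Q[:,:2]*1000).astype(np.float32))
    return np.round(c),np.round(s),round(a,1),len(Q)
E
python3 - <<'E'
from h import *
S={"tile":(.59,.03,.012,.03),"torch":(.615,-.21,0.003,.014),"rod_rest":(.578,.26,.002,.012),"press_base":(.436,.358,.014,.03),"press_top":(.452,-.347,.006,.016),"pad":(.438,.2,.012,.025),"jar":(.437,-.18,.045,.07),"cup":(.44,.034,.05,.07)}
P={c:camera(c) for c in ["scene","side"]}
for n,(x,y,a,b) in S.items():
    L=[]
    for c,p in P.items():
        q=pts(p,n,(x,y))
        if q is None: print(n,c,"none");continue
        L.append(q);print(n,c,rect(q,a,b), np.round(np.percentile(q[:,2],[2,98]),3))
    if len(L)==2: print(n,"both",rect(np.vstack(L),a,b))
im=P["scene"]["img"][210:380,60:290,::-1]
cv2.imwrite("pics/crop.png",cv2.resize(im,None,fx=3.3,fy=3.3,interpolation=2))
E
```

```text
tile scene none
tile side (array([591.,  25.]), array([100., 102.]), 3.4, 1518) [0.004 0.023]
torch scene (array([ 608., -209.]), array([100., 101.]), 3.7, 1588) [0.    0.108]
torch side (array([ 609., -279.]), array([100., 240.]), 3.1, 723) [0.003 0.109]
torch both (array([ 611., -279.]), array([102., 241.]), 3.2, 2311)
rod_rest scene (array([559., 268.]), array([139., 122.]), 3.6, 681) [0.    0.054]
rod_rest side (array([575., 256.]), array([103., 107.]), 3.5, 1525) [0.004 0.054]
rod_rest both (array([559., 265.]), array([139., 128.]), 3.6, 2206)
press_base scene (array([439., 361.]), array([65., 47.]), 9.6, 286) [0.001 0.024]
press_base side (array([438., 362.]), array([63., 45.]), 10.2, 1287) [0.001 0.024]
press_base both (array([439., 361.]), array([65., 47.]), 10.4, 1573)
press_top scene (array([ 450., -350.]), array([44., 66.]), 79.5, 422) [0.002 0.049]
press_top side (array([ 447., -350.]), array([49., 63.]), 77.8, 167) [0.002 0.05 ]
press_top both (array([ 449., -350.]), array([49., 68.]), 77.8, 589)
pad scene (array([442., 198.]), array([60., 43.]), 19.4, 282) [0.    0.021]
pad side (array([441., 200.]), array([60., 42.]), 21.2, 654) [0.001 0.02 ]
pad both (array([442., 199.]), array([61., 45.]), 21.2, 936)
jar scene (array([ 438., -183.]), array([39., 38.]), 49.7, 286) [0.006 0.061]
jar side (array([ 434., -178.]), array([36., 36.]), 50.5, 167) [0.017 0.062]
jar both (array([ 436., -182.]), array([40., 41.]), 6.2, 453)
cup scene (array([444.,  26.]), array([61., 60.]), 12.6, 205) [0.    0.061]
cup side (array([444.,  27.]), array([56., 62.]), 4.7, 267) [0.004 0.061]
cup both (array([443.,  27.]), array([60., 62.]), 57.7, 472)
```

View pics/crop.png

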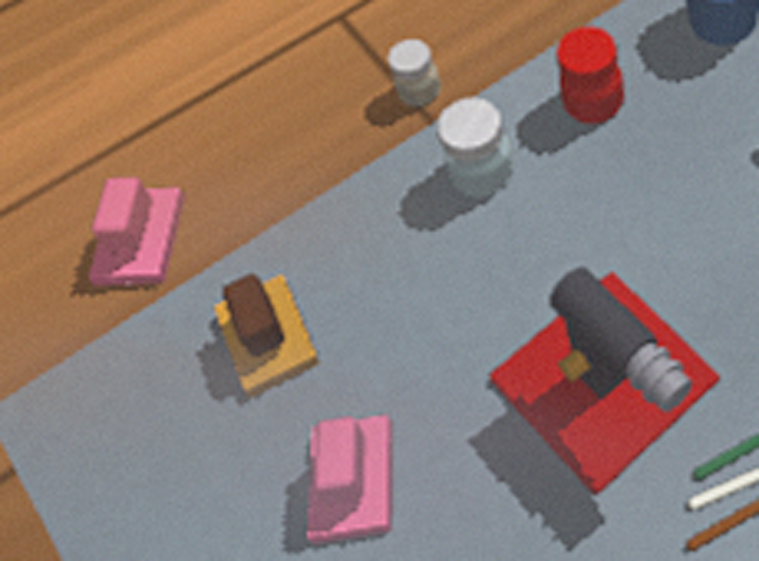

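The crop confirms it. The clear large jar at scene (204,254) and the brass and wood top at (141,310) are the ones meant; the red jar, small jar and pink tops stay. Now a helper to convert world targets into move units.

```bash
cat >> h.py <<'E'
def state():
    o=manip.get_obs();x,y,z,w=o["ee_rot"];return o,np.array(o["position"]),np.degrees(2*np.arctan2(y,x))
def plan(*W,start=None):
    """W: (x,y,z[mm],a[deg]); prints rows per call relative to successive start poses"""
    o,p,a=state(); p=p*1000
    if start: p=np.array(start[:3],float);a=start[3]
    print("t",o["clock"],"at",np.round(p),round(a,1),"grip",round(o["grip_width"]*85))
    for i,(x,y,z,b) in enumerate(W):
        d=np.array([x,y,z])-p; r=np.radians(a)
        t=np.array([d[0]*np.cos(r)+d[1]*np.sin(r),d[0]*np.sin(r)-d[1]*np.cos(r),-d[2]])/150
        s=(a-b+90)%180-90
        n=int(np.ceil(max(np.abs(t).max(),abs(s)/30,1e-9)))
        print((x,y,z,b),np.round(np.r_[t,s/30],3))
E
python3 - <<'E'
from h import *
plan((238,-470,230,39),(337,-325,230,39),(437,-181,200,39),(437,-181,36,39))
E
```

```text
t 1.8 at [ 138. -610.  253.] 12.7 grip 85
(238, -470, 230, 39) [ 0.858 -0.761  0.156 -0.876]
(337, -325, 230, 39) [ 1.715 -1.559  0.156 -0.876]
(437, -181, 200, 39) [ 2.576 -2.349  0.356 -0.876]
(437, -181, 36, 39) [ 2.576 -2.349  1.449 -0.876]
```

>>> carry_out(
  deltas=[
    [0.286,-0.254,0.1,-0.3,0.53],
    [0.572,-0.507,0.15,-0.6,0.53],
    [0.858,-0.761,0.15,-0.876,0.53],
    [0.858,-0.761,0.15,-0.876,0.53],
  ],
  force=40,
)

```text
clock: 2.3
position: [0.2414, -0.4668, 0.2313]
ee_rot: [0.941, 0.338, 0.001, 0.0]
ft_force: [-0.3, -0.3, -0.0]
grip_width: 0.764
grasp_force: 0.0
```

```bash
python3 - <<'E'
from h import *
plan((310,-360,230,39),(437,-181,200,39))
plan((437,-181,100,39),(437,-181,36,39),start=(340,-318,230,39))
E
```

```text
t 2.3 at [ 241. -467.  231.] 39.5 grip 65
(310, -360, 230, 39) [ 0.806 -0.259  0.009  0.016]
(437, -181, 200, 39) [ 2.218 -0.641  0.209  0.016]
t 2.3 at [ 340. -318.  230.] 39 grip 65
(437, -181, 100, 39) [ 1.077 -0.303  0.867  0.   ]
(437, -181, 36, 39) [ 1.077 -0.303  1.293  0.   ]
```

>>> carry_out(
  deltas=[
    [0.4,-0.12,0,0,0.53],
    [0.8,-0.24,0,0,0.53],
    [1.0,-0.29,0,0,0.53],
  ],
)

```text
clock: 2.68
position: [0.3287, -0.3398, 0.2312]
ee_rot: [0.942, 0.335, 0.0, 0.0]
ft_force: [-0.8, -0.3, 0.5]
grip_width: 0.769
grasp_force: 0.0
```

>>> carry_out(
  deltas=[
    [0.4,-0.12,0,0,0.53],
    [0.8,-0.24,0,0,0.53],
    [1.0,-0.29,0.2,0,0.53],
    [1.0,-0.29,0.4,0,0.53],
    [1.0,-0.29,0.4,0,0.53],
  ],
)

```text
clock: 3.3
position: [0.4152, -0.2137, 0.1693]
ee_rot: [0.943, 0.333, -0.001, -0.001]
ft_force: [-0.1, -0.3, 1.0]
grip_width: 0.768
grasp_force: 0.0
```

```bash
python3 - <<'E'
from h import *
plan((437,-181,120,39),(437,-181,36,39))
p=camera("wrist");save(p,"w1.png")
for b in boxes_of("jar",p): print(b["conf"],b["position"],proj(p,b["position"]))
E
```

```text
t 3.3 at [ 415. -214.  169.] 38.9 grip 65
(437, -181, 120, 39) [ 0.25  -0.078  0.329 -0.002]
(437, -181, 36, 39) [ 0.25  -0.078  0.889 -0.002]
0.79 [0.4416, -0.097, 0.0657] [174.21138631  90.42271679]
0.77 [0.3592, -0.1758, 0.0441] [206.22518273 233.14718965]
0.58 [0.4375, -0.1821, 0.0558] [266.93457601 169.73702067]
```

View pics/w1.png

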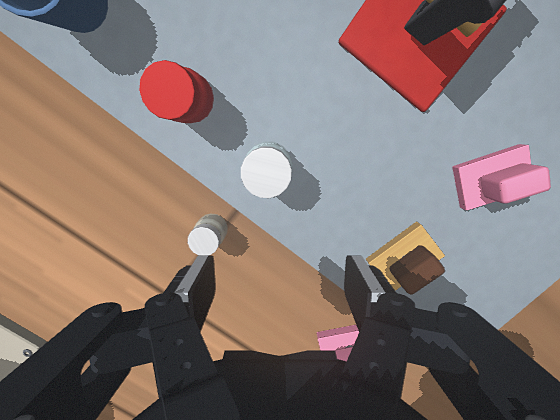

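The wrist view shows the clear jar at (266,172), with the red one at (174,90) and the small one at (205,235). The position agrees, so I'll descend.

>>> carry_out(
  deltas=[
    [0.25,-0.078,0.1,0,0.53],
    [0.25,-0.078,0.33,0,0.53],
    [0.25,-0.078,0.6,0,0.53],
    [0.25,-0.078,0.88,0,0.53],
    [0.25,-0.078,0.88,0,0.53],
    [0.25,-0.078,0.88,0,-0.5],
    [0.25,-0.078,0.88,0,-0.5],
    [0.25,-0.078,0.88,0,-0.5],
    [0.25,-0.078,0.88,0,-0.5],
    [0.25,-0.078,0.5,0,-0.5],
    [0.25,-0.078,0.1,0,-0.5],
    [0.25,-0.078,-0.2,0,-0.5],
  ],
)

```text
clock: 4.9
position: [0.4391, -0.1811, 0.2056]
ee_rot: [0.943, 0.334, 0.002, 0.002]
ft_force: [0.3, -0.5, -1.5]
grip_width: 0.489
grasp_force: 41.6
```

```bash
python3 - <<'E'
from h import *
plan((540,-108,200,20),(693,31,160,4),(693,31,37,4))
E
```

```text
t 4.9 at [ 439. -181.  206.] 39.0 grip 42
(540, -108, 200, 20) [0.83  0.045 0.038 0.633]
(693, 31, 160, 4) [ 2.206 -0.034  0.304  1.167]
(693, 31, 37, 4) [ 2.206 -0.034  1.124  1.167]
```

>>> carry_out(
  deltas=[
    [0.4,0,0,0,-0.5],
    [0.8,0,0,0,-0.5],
    [1.0,0,0,0,-0.5],
  ],
)

```text
clock: 5.28
position: [0.557, -0.084, 0.2034]
ee_rot: [0.942, 0.335, 0.002, 0.001]
ft_force: [0.0, -1.2, -0.8]
grip_width: 0.49
grasp_force: 41.6
```

>>> carry_out(
  deltas=[
    [0.4,-0.01,0,0,-0.5],
    [0.8,-0.02,0.1,0,-0.5],
    [1.0,-0.03,0.3,0,-0.5],
    [1.0,-0.03,0.3,0,-0.5],
  ],
)

```text
clock: 5.78
position: [0.6685, 0.0136, 0.155]
ee_rot: [0.942, 0.335, -0.001, -0.001]
ft_force: [-1.1, -0.6, -1.0]
grip_width: 0.489
grasp_force: 41.6
```

```bash
python3 - <<'E'
from h import *
plan((693,31,36,39))
E
```

```text
t 5.775 at [669.  14. 155.] 39.2 grip 42
(693, 31, 36, 39) [0.2   0.013 0.793 0.005]
```

>>> carry_out(
  deltas=[
    [0.2,0.01,0.1,0,-0.5],
    [0.2,0.01,0.4,0,-0.5],
    [0.2,0.01,0.65,0,-0.5],
    [0.2,0.01,0.74,0,-0.5],
    [0.2,0.01,0.77,0,-0.5],
    [0.2,0.01,0.78,0,-0.5],
    [0.2,0.01,0.78,0,-0.5],
  ],
)

```text
clock: 6.65
position: [0.6939, 0.0285, 0.0416]
ee_rot: [0.943, 0.333, 0.001, 0.001]
ft_force: [-3.4, -2.0, 6.4]
grip_width: 0.49
grasp_force: 42.3
```

>>> carry_out(
  deltas=[
    [0,0,0,0,0.5],
    [0,0,0,0,0.5],
    [0,0,0,0,0.5],
    [0,0,-0.2,0,0.5],
    [0,0,-0.5,0,0.5],
    [0,0,-0.9,0,0.5],
    [0,0,-1,0,0.5],
  ],
)

```text
clock: 7.52
position: [0.6945, 0.0296, 0.1938]
ee_rot: [0.943, 0.334, 0.003, 0.001]
ft_force: [1.3, 0.7, 0.2]
grip_width: 0.747
grasp_force: 0.0
```

```bash
python3 - <<'E'
from h import *
plan((442,199,190,20))
E
```

```text
t 7.525 at [694.  30. 194.] 39.0 grip 64
(442, 199, 190, 20) [-0.598 -1.937  0.025  0.633]
```

>>> carry_out(
  deltas=[
    [-0.1,-0.35,0,0.2,0.6],
    [-0.2,-0.7,0,0.4,0.6],
    [-0.3,-0.97,0,0.633,0.6],
    [-0.3,-0.97,0,0.633,0.6],
  ],
)

```text
clock: 8.02
position: [0.5638, 0.1162, 0.1889]
ee_rot: [0.985, 0.175, -0.0, 0.0]
ft_force: [1.1, 0.3, 0.5]
grip_width: 0.798
grasp_force: 0.0
```

```bash
python3 - <<'E'
from h import *
plan((442,199,130,20),(442,199,25,20))
E
```

```text
t 8.025 at [564. 116. 189.] 20.2 grip 68
(442, 199, 130, 20) [-0.572 -0.798  0.392  0.006]
(442, 199, 25, 20) [-0.572 -0.798  1.092  0.006]
```

>>> carry_out(
  deltas=[
    [-0.2,-0.3,0,0,0.6],
    [-0.4,-0.6,0.05,0,0.6],
    [-0.572,-0.798,0.2,0,0.6],
    [-0.572,-0.798,0.39,0,0.6],
    [-0.572,-0.798,0.39,0,0.6],
  ],
)

```text
clock: 8.65
position: [0.4439, 0.1961, 0.1288]
ee_rot: [0.985, 0.174, -0.002, 0.0]
ft_force: [0.5, -0.4, 0.1]
grip_width: 0.801
grasp_force: 0.0
```

```bash
python3 - <<'E'
from h import *
p=camera("wrist");save(p,"w2.png")
q=pts(p,"pad",(.442,.199))
if q is not None: print(rect(q,.012,.025))
plan((442,199,25,20))
E
```

```text
(array([441., 199.]), array([60., 39.]), 21.1, 3431)
t 8.75 at [445. 197. 131.] 20.0 grip 68
(442, 199, 25, 20) [-0.017 -0.022  0.706 -0.001]
```

View pics/w2.png

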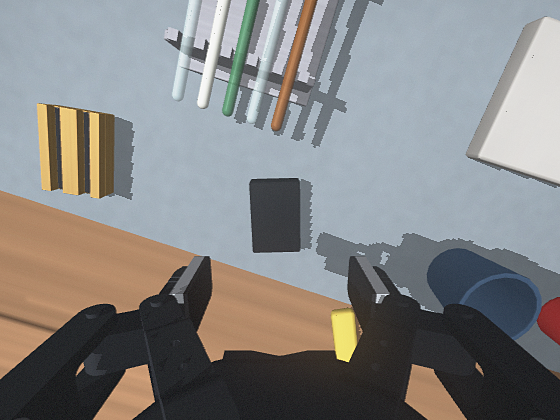

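The pad at (275,215) lies straight ahead between the fingers. Descending and gripping.

>>> carry_out(
  deltas=[
    [-0.02,-0.02,0.3,0,0.6],
    [-0.02,-0.02,0.55,0,0.6],
    [-0.02,-0.02,0.66,0,0.6],
    [-0.02,-0.02,0.7,0,0.6],
    [-0.02,-0.02,0.7,0,0.6],
  ],
)

```text
clock: 9.38
position: [0.4416, 0.1989, 0.0262]
ee_rot: [0.985, 0.174, 0.001, -0.0]
ft_force: [1.1, 0.1, -0.6]
grip_width: 0.801
grasp_force: 0.0
```

>>> carry_out(
  deltas=[
    [0,0,0,0,-0.4],
    [0,0,0,0,-0.4],
    [0,0,0,0,-0.4],
    [0,0,0,0,-0.4],
    [0,0,0,0,-0.4],
    [0,0,-0.3,0,-0.4],
    [0,0,-0.7,0,-0.4],
    [0,0,-0.9,0,-0.4],
    [0,0,-0.9,0,-0.4],
  ],
)

```text
clock: 10.5
position: [0.4422, 0.1992, 0.163]
ee_rot: [0.985, 0.174, 0.003, 0.0]
ft_force: [0.0, -0.2, -2.3]
grip_width: 0.457
grasp_force: 41.5
```

```bash
python3 - <<'E'
from h import *
plan((520,53,170,4),(599,-93,150,4),(599,-93,26,4))
E
```

```text
t 10.5 at [442. 199. 163.] 20.0 grip 39
(520, 53, 170, 4) [ 0.154  1.093 -0.047  0.533]
(599, -93, 150, 4) [0.316 2.188 0.086 0.533]
(599, -93, 26, 4) [0.316 2.188 0.913 0.533]
```

>>> carry_out(
  deltas=[
    [0.05,0.36,0,0.18,-0.4],
    [0.1,0.72,0,0.36,-0.4],
    [0.144,1.0,0,0.533,-0.4],
    [0.144,1.0,0,0.533,-0.4],
  ],
)

```text
clock: 11.0
position: [0.513, 0.0614, 0.159]
ee_rot: [0.999, 0.032, -0.001, 0.0]
ft_force: [-0.5, 1.5, -1.3]
grip_width: 0.456
grasp_force: 41.4
```

```bash
python3 - <<'E'
from h import *
plan((599,-93,150,4))
E
```

```text
t 11.0 at [513.  61. 159.] 3.6 grip 39
(599, -93, 150, 4) [ 0.507  1.064  0.06  -0.012]
```

>>> carry_out(
  deltas=[
    [0.18,0.36,0,0,-0.4],
    [0.36,0.72,0,0,-0.4],
    [0.507,1.0,0,0,-0.4],
    [0.507,1.0,0.1,0,-0.4],
    [0.507,1.0,0.1,0,-0.4],
  ],
)

```text
clock: 11.62
position: [0.5974, -0.0775, 0.1432]
ee_rot: [0.999, 0.036, -0.002, -0.001]
ft_force: [0.4, -0.7, 0.0]
grip_width: 0.452
grasp_force: 41.4
```

```bash
python3 - <<'E'
from h import *
plan((599,-93,27,4))
E
```

```text
t 11.625 at [597. -77. 143.] 4.1 grip 38
(599, -93, 27, 4) [0.003 0.104 0.775 0.004]
```

>>> carry_out(
  deltas=[
    [0,0.08,0.3,0,-0.4],
    [0,0.08,0.55,0,-0.4],
    [0,0.08,0.55,0,-0.4],
    [0,0.08,0.55,0,-0.4],
  ],
)

```text
clock: 12.12
position: [0.6004, -0.0898, 0.0647]
ee_rot: [0.999, 0.036, 0.001, -0.0]
ft_force: [0.4, 0.9, -0.3]
grip_width: 0.456
grasp_force: 41.4
```

```bash
python3 - <<'E'
from h import *
plan((599,-93,27,4))
E
```

```text
t 12.125 at [600. -90.  65.] 4.1 grip 39
(599, -93, 27, 4) [-0.011  0.02   0.251  0.004]
```

>>> carry_out(
  deltas=[
    [-0.01,0.02,0.15,0,-0.4],
    [-0.01,0.02,0.22,0,-0.4],
    [-0.01,0.02,0.25,0,-0.4],
    [-0.01,0.02,0.25,0,-0.4],
  ],
)

```text
clock: 12.62
position: [0.5991, -0.0939, 0.0266]
ee_rot: [0.999, 0.035, 0.001, 0.0]
ft_force: [-2.3, 0.6, 4.2]
grip_width: 0.454
grasp_force: 42.0
```

>>> carry_out(
  deltas=[
    [0,0,0,0,0.2],
    [0,0,0,0,0.4],
    [0,0,0,0,0.4],
    [0,0,-0.2,0,0.4],
    [0,0,-0.6,0,0.4],
    [0,0,-1,0,0.4],
    [0,0,-1,0,0.4],
  ],
)

```text
clock: 13.5
position: [0.601, -0.0942, 0.1808]
ee_rot: [0.999, 0.035, 0.004, 0.001]
ft_force: [0.3, 0.6, -0.4]
grip_width: 0.7
grasp_force: 0.0
```

```bash
python3 - <<'E'
from h import *
plan((439,361,170,10))
E
```

```text
t 13.5 at [601. -94. 181.] 4.0 grip 59
(439, 361, 170, 10) [-0.865 -3.103  0.072 -0.2  ]
```

>>> carry_out(
  deltas=[
    [-0.3,-0.27,0,0,1],
    [-0.6,-0.55,0,0,1],
    [-0.9,-0.82,0,0,1],
    [-0.98,-0.87,0,0,1],
    [-0.98,-0.87,0.3,0,1],
    [-0.98,-0.87,0.3,0,1],
  ],
)

```text
clock: 14.25
position: [0.4407, 0.0252, 0.1281]
ee_rot: [0.999, 0.035, -0.003, -0.0]
ft_force: [-0.4, 0.6, 0.9]
grip_width: 1.001
grasp_force: 0.0
```

```bash
python3 - <<'E'
from h import *
p=camera("wrist")
q=pts(p,"cup",(.444,.027))
if q is not None: print(rect(q,.05,.07))
plan((444,27,46,4))
E
```

```text
(array([443.,  26.]), array([61., 61.]), 86.3, 2221)
t 14.35 at [443.  26. 131.] 4.0 grip 85
(444, 27, 46, 4) [ 0.008 -0.009  0.565 -0.   ]
```

>>> carry_out(
  deltas=[
    [0,0,0.25,0,1],
    [0,0,0.5,0,1],
    [0,0,0.6,0,1],
    [0,0,0.6,0,1],
    [0,0,0.6,0,0.1],
    [0,0,0.6,0,0.1],
    [0,0,0.6,0,0.1],
    [0,0,0.6,0,0.1],
  ],
)

```text
clock: 15.35
position: [0.4438, 0.0256, 0.0419]
ee_rot: [0.999, 0.035, 0.001, 0.0]
ft_force: [-1.2, -0.1, 8.6]
grip_width: 0.689
grasp_force: 41.2
```

>>> carry_out(
  deltas=[
    [0,0,-0.2,0,0.1],
    [0,0,-0.5,0,0.1],
    [0,0,-0.7,0,0.1],
    [0,0,-0.7,0,0.1],
  ],
)

```text
clock: 15.85
position: [0.4442, 0.0256, 0.148]
ee_rot: [0.999, 0.035, 0.003, 0.001]
ft_force: [0.2, 0.2, -1.7]
grip_width: 0.693
grasp_force: 43.5
```

```bash
python3 - <<'E'
from h import *
p=camera("wrist");save(p,"w3.png")
plan((583,142,150,4))
E
```

```text
t 15.9 at [443.  25. 146.] 4.0 grip 59
(583, 142, 150, 4) [ 0.984 -0.71  -0.024 -0.   ]
```

View pics/w3.png

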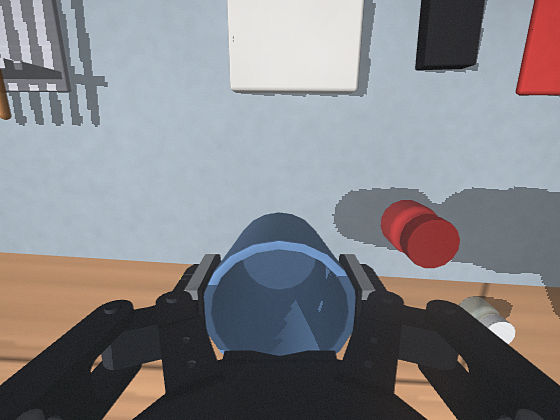

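The cup (280,290) is held upright between the pads. The black pad sits between the tile and the torch.

>>> carry_out(
  deltas=[
    [0.3,-0.22,0,0,0.1],
    [0.6,-0.44,0,0,0.1],
    [0.9,-0.65,0,0,0.1],
    [0.984,-0.71,0,0,0.1],
    [0.984,-0.71,0.25,0,0.1],
    [0.984,-0.71,0.3,0,0.1],
    [0.984,-0.71,0.3,0,0.1],
  ],
)

```text
clock: 16.77
position: [0.5818, 0.1417, 0.1]
ee_rot: [0.999, 0.035, -0.001, 0.0]
ft_force: [-0.4, 0.3, -0.8]
grip_width: 0.693
grasp_force: 43.8
```

```bash
python3 - <<'E'
from h import *
plan((583,142,42,4))
E
```

```text
t 16.775 at [582. 142. 100.] 4.0 grip 59
(583, 142, 42, 4) [ 0.008 -0.002  0.387 -0.   ]
```

>>> carry_out(
  deltas=[
    [0.01,0,0.25,0,0.1],
    [0.01,0,0.36,0,0.1],
    [0.01,0,0.385,0,0.1],
    [0.01,0,0.385,0,0.1],
    [0.01,0,0.385,0,0.1],
  ],
)

```text
clock: 17.4
position: [0.5846, 0.1425, 0.0437]
ee_rot: [0.999, 0.035, 0.001, -0.0]
ft_force: [-0.3, 0.2, -1.4]
grip_width: 0.694
grasp_force: 43.8
```

>>> carry_out(
  deltas=[
    [0,0,0,0,0.8],
    [0,0,0,0,0.8],
    [0,0,0,0,0.8],
    [0,0,-0.2,0,0.8],
    [0,0,-0.5,0,0.8],
    [0,0,-0.9,0,0.8],
    [0,0,-0.9,0,0.8],
  ],
)

```text
clock: 18.27
position: [0.5861, 0.1434, 0.1827]
ee_rot: [0.999, 0.035, 0.004, -0.001]
ft_force: [-0.1, -0.2, 0.7]
grip_width: 0.903
grasp_force: 0.0
```

```bash
python3 - <<'E'
from h import *
plan((510,251,170,10),(439,361,130,10))
E
```

```text
t 18.275 at [586. 143. 183.] 4.0 grip 77
(510, 251, 170, 10) [-0.456 -0.751  0.084 -0.2  ]
(439, 361, 130, 10) [-0.877 -1.515  0.351 -0.2  ]
```

>>> carry_out(
  deltas=[
    [-0.2,-0.35,0,-0.1,0.6],
    [-0.4,-0.7,0,-0.2,0.6],
    [-0.55,-0.98,0,-0.2,0.6],
    [-0.55,-0.98,0,-0.2,0.6],
  ],
)

```text
clock: 18.77
position: [0.4883, 0.2871, 0.1774]
ee_rot: [0.996, 0.091, -0.0, -0.001]
ft_force: [0.0, -0.9, -0.0]
grip_width: 0.8
grasp_force: 0.0
```

```bash
python3 - <<'E'
from h import *
plan((439,361,130,10))
E
```

```text
t 18.775 at [488. 287. 177.] 10.4 grip 68
(439, 361, 130, 10) [-0.234 -0.544  0.316  0.014]
```

>>> carry_out(
  deltas=[
    [-0.1,-0.3,0,0,0.6],
    [-0.234,-0.544,0.1,0,0.6],
    [-0.234,-0.544,0.316,0,0.6],
    [-0.234,-0.544,0.316,0,0.6],
  ],
)

```text
clock: 19.27
position: [0.4419, 0.3558, 0.1277]
ee_rot: [0.996, 0.087, -0.002, 0.001]
ft_force: [-0.8, 0.6, 1.0]
grip_width: 0.799
grasp_force: 0.0
```

```bash
python3 - <<'E'
from h import *
p=camera("wrist")
q=pts(p,"press_base",(.439,.361))
if q is not None: print(rect(q,.014,.03))
plan((439,361,26,10))
E
```

```text
(array([438., 361.]), array([64., 44.]), 10.7, 3745)
t 19.375 at [443. 357. 130.] 9.9 grip 68
(439, 361, 26, 10) [-0.024 -0.033  0.696 -0.003]
```

>>> carry_out(
  deltas=[
    [-0.03,-0.03,0.3,-0.02,0.6],
    [-0.03,-0.03,0.55,-0.02,0.6],
    [-0.03,-0.03,0.67,-0.02,0.6],
    [-0.03,-0.03,0.7,-0.02,0.6],
    [-0.03,-0.03,0.7,-0.02,0.6],
  ],
  force=70,
)

```text
clock: 20.0
position: [0.4381, 0.3615, 0.0263]
ee_rot: [0.996, 0.092, 0.001, -0.0]
ft_force: [-0.1, -0.3, 0.0]
grip_width: 0.795
grasp_force: 0.0
```

>>> carry_out(
  deltas=[
    [0,0,0,0,-0.3],
    [0,0,0,0,-0.3],
    [0,0,0,0,-0.3],
    [0,0,0,0,-0.3],
    [0,0,-0.2,0,-0.3],
    [0,0,-0.6,0,-0.3],
    [0,0,-0.9,0,-0.3],
    [0,0,-0.9,0,-0.3],
  ],
)

```text
clock: 21.0
position: [0.4385, 0.3624, 0.1638]
ee_rot: [0.996, 0.092, 0.003, -0.001]
ft_force: [0.1, -0.2, -5.0]
grip_width: 0.495
grasp_force: 73.6
```

```bash
python3 - <<'E'
from h import *
plan((510,200,160,4),(591,24.5,130,3.7))
E
```

```text
t 21.0 at [439. 362. 164.] 10.6 grip 42
(510, 200, 160, 4) [0.269 1.152 0.025 0.22 ]
(591, 24.5, 130, 3.7) [0.584 2.401 0.225 0.23 ]
```

>>> carry_out(
  deltas=[
    [0.08,0.34,0,0.1,-0.3],
    [0.16,0.68,0,0.23,-0.3],
    [0.23,0.98,0,0.23,-0.3],
    [0.23,0.98,0,0.23,-0.3],
  ],
)

```text
clock: 21.5
position: [0.4996, 0.2177, 0.1583]
ee_rot: [1.0, 0.029, -0.001, 0.002]
ft_force: [-0.5, -0.2, -4.4]
grip_width: 0.495
grasp_force: 73.6
```

```bash
python3 - <<'E'
from h import *
plan((550,110,160,3.7),(591,24.5,130,3.7))
E
```

```text
t 21.5 at [500. 218. 158.] 3.3 grip 42
(550, 110, 160, 3.7) [ 0.294  0.736 -0.011 -0.013]
(591, 24.5, 130, 3.7) [ 0.534  1.321  0.189 -0.013]
```

>>> carry_out(
  deltas=[
    [0.13,0.34,0,0,-0.3],
    [0.26,0.68,0,0,-0.3],
    [0.39,0.98,0,0,-0.3],
    [0.39,0.98,0,0,-0.3],
  ],
)

```text
clock: 22.0
position: [0.5669, 0.0754, 0.1584]
ee_rot: [1.0, 0.029, -0.001, 0.001]
ft_force: [-0.8, -0.2, -3.4]
grip_width: 0.496
grasp_force: 73.7
```

```bash
python3 - <<'E'
from h import *
plan((591,24.5,90,3.7))
E
```

```text
t 22.0 at [567.  75. 158.] 3.3 grip 42
(591, 24.5, 90, 3.7) [ 0.14   0.348  0.456 -0.012]
```

>>> carry_out(
  deltas=[
    [0.14,0.34,0.1,0,-0.3],
    [0.14,0.34,0.4,0,-0.3],
    [0.14,0.34,0.44,0,-0.3],
    [0.14,0.34,0.44,0,-0.3],
    [0.14,0.34,0.44,0,-0.3],
  ],
)

```text
clock: 22.62
position: [0.5912, 0.0318, 0.0959]
ee_rot: [0.999, 0.033, 0.001, -0.0]
ft_force: [-0.3, 1.0, -4.0]
grip_width: 0.493
grasp_force: 73.6
```

```bash
python3 - <<'E'
from h import *
plan((591,24.5,46.5,3.7))
L=[]
for c in ["scene","side"]:
    p=camera(c); q=pts(p,"tile",(.59,.025))
    if q is not None: print(c,rect(q,.012,.025))
E
```

```text
t 22.625 at [591.  32.  96.] 3.8 grip 42
(591, 24.5, 46.5, 3.7) [-0.005  0.049  0.329  0.003]
scene (array([594.,  23.]), array([99., 99.]), 4.4, 1369)
side (array([591.,  28.]), array([99., 97.]), 4.5, 1248)
```

>>> carry_out(
  deltas=[
    [0,0.04,0.15,0,-0.3],
    [0,0.045,0.28,0,-0.3],
    [0,0.045,0.32,0,-0.3],
    [0,0.045,0.33,0,-0.3],
    [0,0.045,0.33,0,-0.3],
  ],
)

```text
clock: 23.45
position: [0.5904, 0.0235, 0.0466]
ee_rot: [0.999, 0.032, -0.001, 0.001]
ft_force: [-13.8, -4.4, 20.0]
grip_width: 0.496
grasp_force: 76.5
```

```bash
python3 - <<'E'
from h import *
plan((591,25,46,3.7)); print(manip.get_obs()["ft_force"])
E
```

```text
t 23.45 at [590.  24.  47.] 3.7 grip 42
(591, 25, 46, 3.7) [ 0.004 -0.01   0.004 -0.   ]
[-13.75082236  -4.36128703  19.97568273]
```

In contact with the tile, so I'll ease up slightly, release and retreat.

>>> carry_out(
  deltas=[
    [0,0,-0.007,0,-0.3],
    [0,0,-0.007,0,0.4],
    [0,0,-0.007,0,0.4],
    [0,0,-0.007,0,0.4],
    [0,0,-0.2,0,0.4],
    [0,0,-0.5,0,0.4],
    [0,0,-0.9,0,0.4],
    [0,0,-0.9,0,0.4],
  ],
)

```text
clock: 24.45
position: [0.5934, 0.0245, 0.1847]
ee_rot: [0.999, 0.032, 0.004, 0.0]
ft_force: [-0.0, 0.1, -0.6]
grip_width: 0.697
grasp_force: 0.0
```

```bash
python3 - <<'E'
from h import *
plan((520,-160,190,-10),(449,-350,150,-10.5))
E
```

```text
t 24.45 at [593.  24. 185.] 3.7 grip 59
(520, -160, 190, -10) [-0.568  1.196 -0.035  0.457]
(449, -350, 150, -10.5) [-1.123  2.429  0.231  0.474]
```

>>> carry_out(
  deltas=[
    [-0.15,0.33,0,0.2,0.4],
    [-0.3,0.66,0,0.4,0.4],
    [-0.45,0.98,0,0.474,0.4],
    [-0.45,0.98,0,0.474,0.4],
  ],
)

```text
clock: 24.95
position: [0.5313, -0.1322, 0.1788]
ee_rot: [0.995, -0.095, -0.001, 0.001]
ft_force: [0.2, 0.4, -0.6]
grip_width: 0.695
grasp_force: 0.0
```

```bash
python3 - <<'E'
from h import *
plan((449,-350,150,-10.5))
E
```

```text
t 24.95 at [ 531. -132.  179.] -11.0 grip 59
(449, -350, 150, -10.5) [-0.263  1.53   0.192 -0.015]
```

>>> carry_out(
  deltas=[
    [-0.06,0.34,0,0,0.4],
    [-0.12,0.68,0,0,0.4],
    [-0.18,0.98,0,0,0.4],
    [-0.18,0.98,0,0,0.4],
  ],
)

```text
clock: 25.45
position: [0.4781, -0.27, 0.1789]
ee_rot: [0.996, -0.094, -0.001, 0.0]
ft_force: [-0.1, 0.3, -0.8]
grip_width: 0.699
grasp_force: 0.0
```

>>> carry_out(
  deltas=[
    [-0.05,0.3,0,0,0.2],
    [-0.08,0.55,0.1,0,0.2],
    [-0.08,0.55,0.19,0,0.2],
    [-0.08,0.55,0.19,0,0.2],
  ],
)

```text
clock: 25.95
position: [0.4533, -0.3437, 0.1497]
ee_rot: [0.996, -0.091, -0.001, -0.001]
ft_force: [-0.2, -0.6, -0.4]
grip_width: 0.599
grasp_force: 0.0
```

```bash
python3 - <<'E'
from h import *
p=camera("wrist");save(p,"w4.png")
q=pts(p,"press_top",(.449,-.35),.05)
if q is not None: print(rect(q,.006,.016),rect(q,.04,.055))
plan((449,-350,150,-10.5))
E
```

```text
(array([ 449., -350.]), array([44., 64.]), 79.8, 1978) (array([ 450., -350.]), array([22., 39.]), 78.9, 1322)
t 26.05 at [ 454. -344.  151.] -10.4 grip 51
(449, -350, 150, -10.5) [-0.026  0.045  0.009  0.005]
```

View pics/w4.png

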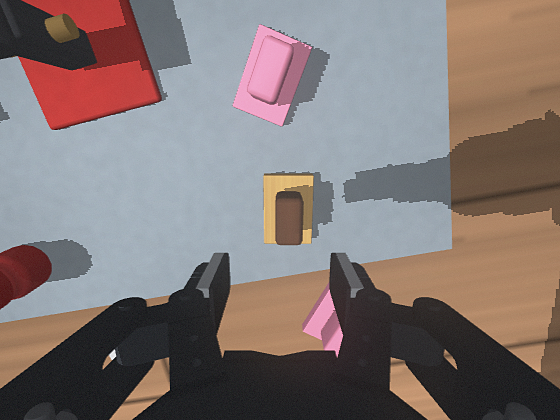

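The brass and wood top is at (288,210) between the fingers, with the pink ones clear at (272,75) and (330,315). I'll grip the wooden grip.

>>> carry_out(
  deltas=[
    [-0.028,0.045,0.2,0,0.1],
    [-0.028,0.045,0.5,0,0.1],
    [-0.028,0.045,0.66,0,0.1],
    [-0.028,0.045,0.71,0,0.1],
    [-0.028,0.045,0.71,0,0.1],
  ],
)

```text
clock: 26.68
position: [0.4483, -0.3513, 0.0454]
ee_rot: [0.996, -0.091, 0.0, 0.0]
ft_force: [-0.5, -0.3, 0.0]
grip_width: 0.55
grasp_force: 0.0
```

```bash
python3 - <<'E'
from h import *
plan((449.5,-350,44,-10.5))
E
```

```text
t 26.675 at [ 448. -351.   45.] -10.5 grip 47
(449.5, -350, 44, -10.5) [ 0.006 -0.01   0.01   0.002]
```

>>> carry_out(
  deltas=[
    [0.006,-0.01,0.006,0,0.1],
    [0.006,-0.01,0.006,0,-0.7],
    [0.006,-0.01,0.006,0,-0.7],
    [0.006,-0.01,0.006,0,-0.7],
    [0.006,-0.01,0.006,0,-0.7],
    [0.006,-0.01,-0.2,0,-0.7],
    [0.006,-0.01,-0.6,0,-0.7],
    [0.006,-0.01,-0.98,0,-0.7],
    [0.006,-0.01,-0.98,0,-0.7],
  ],
)

```text
clock: 27.8
position: [0.4505, -0.3516, 0.1965]
ee_rot: [0.996, -0.092, 0.003, 0.002]
ft_force: [-0.2, -0.2, -3.5]
grip_width: 0.245
grasp_force: 69.4
```

```bash
python3 - <<'E'
from h import *
P={c:camera(c) for c in ["scene","side"]}
L=[]
for c,p in P.items():
    for n,z in [("press_base",(.034,.05)),("pad",(.012,.025)),("cup",(.05,.07)),("jar",(.045,.07))]:
        nr={"press_base":(.592,.024),"pad":(.599,-.093),"cup":(.585,.142),"jar":(.694,.03)}[n]
        q=pts(p,n,nr,.04); print(c,n,None if q is None else rect(q,*z))
plan((520,-160,190,3.7),(591,24,150,3.7))
E
```

```text
scene press_base (array([592.,  24.]), array([64., 46.]), 3.4, 473)
scene pad None
scene cup (array([584., 142.]), array([59., 62.]), 40.2, 237)
scene jar (array([692.,  25.]), array([38., 39.]), 41.2, 324)
side press_base (array([589.,  25.]), array([63., 46.]), 3.1, 449)
side pad (array([597., -93.]), array([59., 42.]), 4.0, 283)
side cup (array([583., 144.]), array([60., 60.]), 50.0, 334)
side jar None
t 28.3 at [ 448. -350.  191.] -10.5 grip 21
(520, -160, 190, 3.7) [ 0.238 -1.334  0.007 -0.474]
(591, 24, 150, 3.7) [ 0.479 -2.626  0.273 -0.474]
```

>>> carry_out(
  deltas=[
    [0.06,-0.34,0,-0.2,-0.7],
    [0.12,-0.68,0,-0.4,-0.7],
    [0.18,-0.98,0,-0.474,-0.7],
    [0.18,-0.98,0,-0.474,-0.7],
  ],
)

```text
clock: 28.8
position: [0.5036, -0.2063, 0.1918]
ee_rot: [0.999, 0.036, 0.0, -0.001]
ft_force: [-0.0, -1.1, -2.2]
grip_width: 0.242
grasp_force: 69.3
```

```bash
python3 - <<'E'
from h import *
plan((590.5,24.3,150,3.5))
E
```

```text
t 28.8 at [ 504. -206.  192.] 4.1 grip 21
(590.5, 24.3, 150, 3.5) [ 0.689 -1.492  0.279  0.021]
```

>>> carry_out(
  deltas=[
    [0.15,-0.34,0,0,-0.7],
    [0.31,-0.68,0,0,-0.7],
    [0.45,-0.98,0,0.02,-0.7],
    [0.45,-0.98,0,0.02,-0.7],
  ],
)

```text
clock: 29.3
position: [0.5607, -0.0555, 0.1917]
ee_rot: [1.0, 0.03, 0.0, -0.001]
ft_force: [-0.7, -1.0, -3.3]
grip_width: 0.246
grasp_force: 69.6
```

```bash
python3 - <<'E'
from h import *
plan((590.5,24.3,120,3.5))
E
```

```text
t 29.3 at [561. -55. 192.] 3.4 grip 21
(590.5, 24.3, 120, 3.5) [ 0.23  -0.519  0.478 -0.002]
```

>>> carry_out(
  deltas=[
    [0.12,-0.3,0,0,-0.7],
    [0.22,-0.5,0.1,0,-0.7],
    [0.22,-0.5,0.4,0,-0.7],
    [0.22,-0.5,0.478,0,-0.7],
    [0.22,-0.5,0.478,0,-0.7],
    [0.22,-0.5,0.478,0,-0.7],
  ],
)

```text
clock: 30.05
position: [0.5897, 0.0162, 0.1216]
ee_rot: [1.0, 0.026, 0.001, 0.0]
ft_force: [0.5, -1.3, -1.5]
grip_width: 0.245
grasp_force: 69.6
```

```bash
python3 - <<'E'
from h import *
plan((590.5,24.3,87,3.5))
for c in ["side","wrist"]:
    p=camera(c); save(p,c+"5.png")
    q=pts(p,"press_top",(.5905,.0243),.04)
    if q is not None: print(c,rect(q,.075,.094),rect(q,.116,.13),np.round(np.percentile(q[:,2],[2,98]),3))
    q=pts(p,"press_base",(.5905,.0243),.04)
    if q is not None: print(c,rect(q,.034,.05))
E
```

```text
t 30.05 at [590.  16. 122.] 3.0 grip 21
(590.5, 24.3, 87, 3.5) [ 0.008 -0.054  0.231 -0.016]
side (array([588.,  19.]), array([64., 47.]), 5.2, 391) (array([588.,  19.]), array([38., 19.]), 4.1, 61) [0.078 0.125]
wrist (array([605.,  18.]), array([33., 44.]), 3.2, 3435) (array([590.,  17.]), array([39., 22.]), 3.5, 3853) [0.082 0.125]
wrist (array([616.,  26.]), array([13., 44.]), 4.0, 892)
```

View pics/wrist5.png

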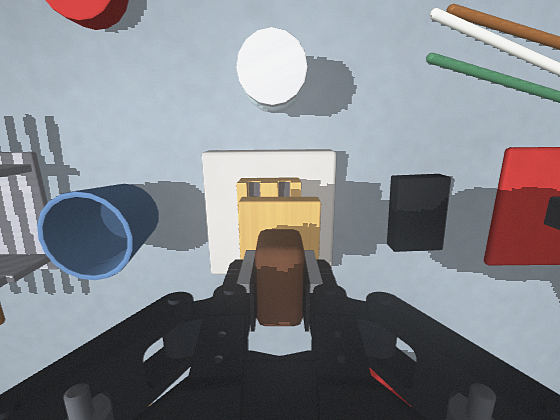

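The jar stands behind the tile at (272,65), the pad and cup are either side, and the top at (278,225) hovers over the base, about 7 mm short in y. Correcting while I lower.

>>> carry_out(
  deltas=[
    [0.007,-0.05,0.08,-0.01,-0.7],
    [0.007,-0.05,0.16,-0.01,-0.7],
    [0.007,-0.05,0.19,-0.01,-0.7],
    [0.007,-0.05,0.19,-0.01,-0.7],
    [0.007,-0.05,0.19,-0.01,-0.7],
  ],
)

```text
clock: 30.98
position: [0.5896, 0.0244, 0.0917]
ee_rot: [1.0, 0.03, 0.0, 0.0]
ft_force: [0.1, 0.2, -2.0]
grip_width: 0.244
grasp_force: 69.8
```

```bash
python3 - <<'E'
from h import *
plan((590.5,23.6,86,3.5))
E
```

```text
t 30.975 at [590.  24.  92.] 3.4 grip 21
(590.5, 23.6, 86, 3.5) [ 0.006  0.006  0.038 -0.003]
```

>>> carry_out(
  deltas=[
    [0.005,0.003,0.02,0,-0.7],
    [0.005,0.003,0.03,0,-0.7],
    [0.005,0.003,0.037,0,-0.7],
    [0.005,0.003,0.037,0,-0.7],
  ],
)

```text
clock: 31.48
position: [0.5903, 0.024, 0.0868]
ee_rot: [1.0, 0.03, 0.0, 0.0]
ft_force: [-4.5, -1.4, 6.6]
grip_width: 0.245
grasp_force: 70.8
```

>>> carry_out(
  deltas=[
    [0,0,0,0,-0.1],
    [0,0,0,0,-0.1],
    [0,0,0,0,-0.1],
    [0,0,-0.2,0,-0.1],
    [0,0,-0.5,0,-0.1],
    [0,0,-0.9,0,-0.1],
    [0,0,-0.95,0,-0.1],
  ],
)

```text
clock: 32.35
position: [0.592, 0.0247, 0.233]
ee_rot: [1.0, 0.03, 0.004, 0.0]
ft_force: [-0.1, -0.4, -0.0]
grip_width: 0.447
grasp_force: 0.0
```

```bash
python3 - <<'E'
from h import *
plan((500,24,250,3.5))
G={"tile":((.591,.025),.012,.024),"press_top":((.5905,.0243),.048,.058),"press_base":((.5905,.0243),.026,.046),"pad":((.599,-.093),.012,.025),"cup":((.585,.142),.05,.07),"jar":((.694,.03),.045,.07),"torch":((.61,-.21),.003,.014)}
for c in ["scene","side","wrist"]:
    p=camera(c); save(p,c+"6.png")
    for n,(nr,a,b) in G.items():
        q=pts(p,n,nr,.04)
        try: print(c,n,rect(q,a,b))
        except Exception: print(c,n,"none")
E
```

```text
t 32.35 at [592.  25. 233.] 3.4 grip 38
(500, 24, 250, 3.5) [-0.613 -0.032 -0.113 -0.003]
scene tile none
scene press_top (array([591.,  24.]), array([64., 45.]), 3.1, 333)
scene press_base (array([603.,  10.]), array([74., 35.]), 37.6, 166)
scene pad (array([599., -94.]), array([61., 40.]), 5.4, 519)
scene cup (array([585., 141.]), array([59., 60.]), 42.5, 217)
scene jar (array([692.,  26.]), array([39., 38.]), 19.4, 320)
scene torch (array([ 608., -210.]), array([100., 100.]), 3.7, 1579)
side tile (array([603., -74.]), array([0., 0.]), 0.0, 1)
side press_top none
side press_base (array([580.,  40.]), array([73., 35.]), 34.0, 192)
side pad (array([597., -93.]), array([60., 41.]), 0.8, 267)
side cup (array([582., 144.]), array([60., 61.]), 10.6, 346)
side jar (array([689.,  29.]), array([39., 38.]), 16.4, 260)
side torch (array([ 605., -209.]), array([ 99., 102.]), 3.5, 727)
wrist tile (array([592.,  24.]), array([100., 100.]), 3.5, 4868)
wrist press_top (array([591.,  24.]), array([64., 44.]), 3.4, 1597)
wrist press_base none
wrist pad (array([598., -94.]), array([60., 40.]), 5.5, 1906)
wrist cup (array([584., 142.]), array([60., 61.]), 84.2, 1147)
wrist jar (array([691.,  26.]), array([39., 39.]), 14.7, 1623)
wrist torch (array([ 606., -210.]), array([100., 101.]), 3.5, 6038)
```

View pics/wrist6.png

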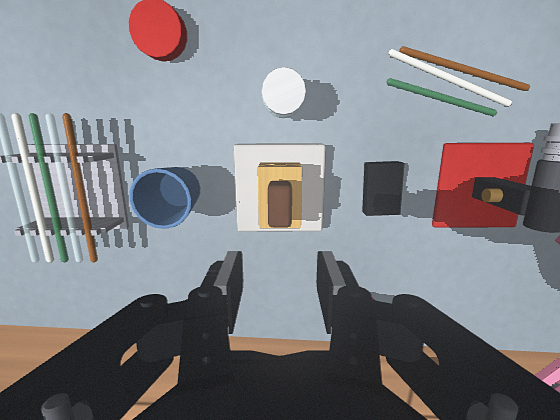

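View pics/side6.png

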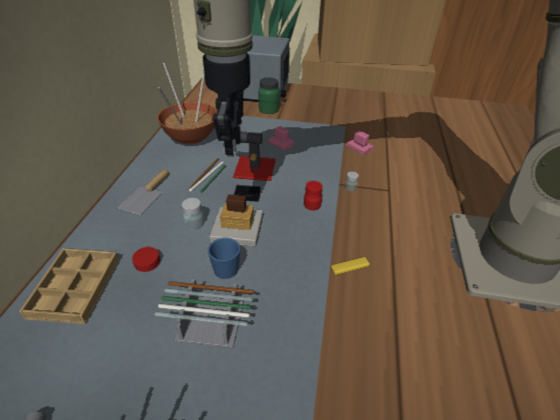

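Everything stands in place. In the wrist view the stack is at (280,195) on the tile, the cup at (160,197), the pad at (383,188) and the jar at (284,92), and all measured offsets are within 5 mm. The gripper is clear, so I'm handing in.

```bash
python3 -c "
from workcell import ticket
print(ticket.hand_in())"
```

```text
the job is handed in; nothing more can be done
None
```

The bench is set out and handed in at about 32 s of the 136 s allowed; the last camera check put every piece within about 5 mm of its target, but the hand-in gave no verdict.

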